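# Open the cutlery box past its spring catch

### The job

Open the wooden cutlery box on the window sill: press its sprung thumb pad down with the fingertips and, while it is held down, push the sliding lid by its rib past the catch until the lid is fully open and the catch has sprung back up behind it. Only press and push: the box stays standing where it is, neither lifted nor shoved along, and the things around it are left alone.

Things in the scene. Friction and masses are not known exactly. Their poses are not given: they have to be found in the camera images.
- box: loose wooden cutlery box, 3 kg, 130 mm (its x) by 260 mm (y), walls 72 mm tall. Origin: centre of its underside; z up; +y is the way the lid slides open. At y = -130 to -40 mm a low deck (top 44 mm up) carries the catch; the rest is an open compartment, hollow down to 10 mm above the sill, under the lid.
- lid (a joint): lid travel along the box's +y, m: 0 shut (start 0 to 0.003), 0.090 fully open (end stop). Wooden plate 124 mm wide, 8 mm thick, top 81 mm above the sill; shut it covers box y = -38 to +130 mm. Cannot come off. Friction 1 to 2 N, 2 N more while riding over the catch. Steel ears 20 mm long stick out at its two rear corners.
- lid_rib (a point): middle of the rear face of the lid's finger rib, the face to push towards the box's +y. A wooden bar 100 mm long (box x), 12 mm thick, along the lid's rear edge, from 81 to 101 mm above the sill; rear faces of rib and plate are flush. At box y = -38 mm when shut; moves with the lid.
- catch (a joint): how far the spring catch is pressed down, m: 0 up, 0.014 fully down; takes 2.5 N to start, 7 N fully down, springs back. A steel piece: thumb pad and two side arms with upright teeth ahead of the lid's ears. Up, it stops the lid at 4 mm; pressed 10 mm or more the ears slide over it and keep it down; past 36 mm of lid travel it can spring up behind them.
- pad_top (a point): centre of the top of the catch's flat steel thumb pad, 56 mm (box x) by 72 mm (y), behind the lid: box y = -116 to -44 mm, centre -80. Top 84 mm above the sill when up, 70 mm fully down, where it lies below the lid's rear face, so a fingertip can slide along it to the lid keeping it down.
- salt: small glass salt jar with a white cap, 44 mm across, 85 mm tall; a bystander, to be left alone. Origin: centre of its underside.
- spice: small glass spice jar with a paper label and steel cap, 48 mm across, 80 mm tall; a bystander, to be left alone. Origin: centre of its underside.
- mug: white mug, 80 mm across, 90 mm tall; a bystander, to be left alone. Origin: centre of its underside.
- spoon: steel spoon, about 180 mm long, lying flat; a bystander, to be left alone. Origin: on its underside.
- tumbler: glass tumbler, 68 mm across, 110 mm tall; a bystander, to be left alone. Origin: centre of its underside.

How it is judged:
On the way, in this order (a step that is already met when the one before it is completed fails the run):
1. the catch is pressed down (10 mm or more) while the lid is still shut (value of joint catch above 0.01 m and value of joint lid below 0.008 m), for 0.05 s.
2. the lid is pushed over the catch (lid 12 mm open) while the catch is down (value of joint catch above 0.008 m and value of joint lid above 0.012 m), for 0.05 s.
At the end, for the whole second after the job is handed in: The lid is at least 83 mm open of its 90 mm and at rest, the catch is up again (within 3 mm), and the box stands level within 40 mm of where it was (value of joint lid above 0.083 m and velocity of joint lid between -0.005 and 0.005 m/s and value of joint catch below 0.003 m and distance of box from where it was at the start of the episode below 0.04 m and angle between box's own z axis and vertical below 0.05 rad); the robot touches nothing.
It fails at once if the box is lifted (10 mm) or tipped (height (world z) of box above 0.01 m or angle between box's own z axis and vertical above 0.12 rad).
It fails at once if the box is shoved more than 40 mm from its place (distance of box from where it was at the start of the episode above 0.04 m).
It fails at once if a bystander is moved more than 30 mm, lifted or knocked over (distance of any of salt, spice, mug, spoon, tumbler from where it was at the start of the episode above 0.03 m or angle between any of salt, spice, mug, tumbler's own z axis and vertical above 0.35 rad or height (world z) of any of salt, spice, mug, spoon, tumbler above 0.015 m).
It also fails if it takes over 40 s, if anything falls off the work surface, if the arm or the gripper's body presses on something with over 40 N, if the wrist force passes 120 N, or if a joint passes its speed limit or range.

### The arm

A 7-joint arm with a two-finger parallel gripper is mounted at the origin on the work surface. World frame = base frame: x ahead of the robot, y to its left, z up, the work surface at z = 0. Lengths are in m, angles in rad, forces in N, time in s.
With the tool pointing down it reaches from about 0.425 to 0.925 m from the base axis. Payload 6.8 kg.
Tool frame: the origin (TCP) lies on the mounting face of the last link; the fingertips stand 173 mm ahead of it and the grasp point (between the pads) lies 155 mm ahead of it; z points along the fingers, y is the line along which they close (so a half turn about z gives the same grasp; the last joint's range is limited). The gripper opens to 85 mm and grips with 20 to 120 N. Pads are 22 mm wide; open, the fingers measure 114 mm over their backs; the gripper's body (76 mm by 85 mm) begins 54 mm behind the grasp point. The pads swing forward as they close: fully open they stand 13 mm farther back than shut.
Start: joints at [-1.382, 0.477, 0.022, 1.555, -0.011, 1.109, -0.083], TCP at [0.197, 0.646, 0.405] pointing down, gripper open.
Joint ranges: [-2.96, 2.96], [-0.34, 2.1], [-1.41, 1.46], [0.24, 2.44], [-1.37, 4.51], [0.17, 1.92], [-2.96, 2.96]. Speed limits (rad/s): [2.39, 2.39, 3.14, 3.14, 3.14, 3.14, 3.14].

### API

Orientations are given as a unit quaternion [w, x, y, z].
In Python, from station import bot gives the robot as it stands. The module is installed in compiled form; this text tells all that it offers.
- The arm moves only by the shell command python3 -m pendant 'ROWS' [FORCE]. ROWS is JSON, a list of rows, each a list of 5 numbers: the finger opening in m, from 0 to 0.0854, then the shift along the tool's x, y, z in m, then the turn about the tool's z in degrees. In form: [[jaw, x, y, z, yaw], ...]. A call has 1 to 12 rows; each row shifts and turns the commanded pose from where the row before left it, along the tool's axes as they then stand; what a row does not reach is not made up. A row lasts 1/12 s, in which the tool goes at most 41.7 mm and 7.16 degrees, less where a joint would pass 70% of its speed; a pose out of reach is approached as far as the arm can. A call with a gripper value outside its range is refused whole. The fingers move at their own pace and stop on an object; FORCE is the grip in N (left out, the last holds). Time passes only in rows, so rows that do not move let the fingers close. It gives the time, the measured TCP pose, the force, the opening and the grip force at its end, in the units of the state.
- bot.get_obs(): the state, without advancing time (a new reading comes with each control period).
- bot.read_camera(name): name is "scene" or "top" or "wrist"; returns (picture, depth): 420x560x3 uint8, blue, green, red; 420x560 float32, m along the optical axis (not along the pixel's ray), 0 where there is no reading.
- bot.camera_model(name): a dict with "intrinsics" (3x3 intrinsics, pixels), "R" (3x3) and "t" (3): a world point X has camera coordinates R X + t. Camera axes: x right, y down, z forward; pixel columns grow to the right and rows downward; lengths in m; the calibration is good to about 2 mm. A picture is of the moment at which its call begins: read the wrist's pose just before it. camera_model takes no time and is no camera call; for the wrist camera it gives the pose at the moment of the call.
- bot.hand_in(): hands the job in; it is judged then, once.
Trained networks look in the newest picture that a camera, given by its name, has taken for a name from the list of things; names that differ only in an ending like _2 or _b are one class to them, and where a whole thing is asked for, a point or a joint stands for the part that bears it (a point fixed in the world has none). Each returns a list of dicts, best first, with "score" (0 to 1); they miss things now and then, are a little off and sometimes report something else, mostly with a low value. They report only what shows in the picture. A call takes as long as a camera call.
- bot.boxes_of(name, camera): "at" ([column, row] in pixels, amid what is visible of it).
- bot.trace(name, camera): "mask" (420x560 bool, what is visible of it) and "at" ([column, row] in pixels, amid what is visible of it).
- bot.pinpoint(name, camera): "at" ([column, row] in pixels: a listed point, or the origin of a listed thing).
The state is a dict: "t": time; "q": joint angles; "joint_vel": joint speeds; "joint_torque": joint torques, N m; "eef_pos": TCP position; "tool_rot": TCP orientation; "contact_force": force on the tool from outside, world axes, zero at the start; "torque": the same for the moment, N m; "gripper_width": opening from 0.0 (shut) to 1.0 (fully open); "grasp_force": force on a finger pad.
Only numpy, scipy, OpenCV 4.12 (cv2) and the standard library are available. Lean on these libraries where they do the work, as an engineer would, in place of code of your own. Each camera call takes 0.05 s, during which the arm holds its last target. There are 200 camera calls.

## Working session

There is one attempt and no reset: what is moved stays moved. The work goes in short steps, Python scripts to look and compute and a shell command to move; the robot and the scene stay as the last step left them, time stands still between calls to the robot, and variables do not carry over. Pictures are saved under pics/ and viewed, at most 10 in all, crops included, and the job is handed in when it is done.

```bash
mkdir -p pics
cat > h.py <<'E'
import numpy as np, cv2
from station import bot
def world(cam,uv,depth,m=None):
    m=m or bot.camera_model(cam); u,v=[int(round(a)) for a in uv]
    p=depth[max(v-2,0):v+3,max(u-2,0):u+3]; p=p[p>0]
    if not len(p): return None
    d=np.median(p); c=d*np.linalg.inv(m["intrinsics"])@[uv[0],uv[1],1]
    return m["R"].T@(c-m["t"])
def ray(cam,uv,z):
    m=bot.camera_model(cam); d=m["R"].T@np.linalg.inv(m["intrinsics"])@[uv[0],uv[1],1]
    o=-m["R"].T@m["t"]; return o+d*(z-o[2])/d[2]
E
python3 - <<'E'
from h import *
np.set_printoptions(precision=4,suppress=True)
o=bot.get_obs(); print(o["t"],o["eef_pos"],o["tool_rot"],o["contact_force"])
for c in ["scene","top"]:
    im,d=bot.read_camera(c); cv2.imwrite(f"pics/{c}0.png",im)
    for n,z in [("box",0),("lid_rib",.091),("pad_top",.084),("salt",0),("spice",0),("mug",0),("spoon",0),("tumbler",0)]:
        for r in bot.pinpoint(n,c)[:2]:
            print(c,n,round(r["score"],2),np.round(r["at"]),"depth",world(c,r["at"],d),"ray",ray(c,r["at"],z))
E
```

```text
0.0 [0.1973 0.6452 0.4037] [-0.0001  0.1479  0.989  -0.0009] [ 0.5347  0.2275 -0.8518]
scene box 0.84 [226. 189.] depth [ 0.5702 -0.0757  0.0741] ray [ 0.5237 -0.1225  0.    ]
scene lid_rib 0.78 [208. 166.] depth [ 0.5522 -0.144   0.1003] ray [ 0.5459 -0.151   0.091 ]
scene pad_top 0.69 [191. 164.] depth [ 0.5599 -0.1947  0.0851] ray [ 0.5591 -0.1956  0.084 ]
scene pad_top 0.5 [191. 155.] depth [ 0.5238 -0.2311  0.066 ] ray [ 0.5362 -0.2159  0.084 ]
scene salt 0.96 [261. 155.] depth [ 0.4347 -0.0671  0.0812] ray [ 0.3673 -0.1179  0.    ]
scene spice 0.77 [186. 231.] depth [ 0.6939 -0.1084  0.0191] ray [ 0.6859 -0.1204  0.    ]
scene spice 0.74 [192. 155.] depth [ 0.5212 -0.2307  0.0656] ray [ 0.476 -0.286  0.   ]
scene mug 0.92 [254. 238.] depth [0.6353 0.0511 0.0503] ray [0.6093 0.0292 0.    ]
scene spoon 0.59 [190. 153.] depth [ 0.519  -0.2364  0.0673] ray [ 0.4723 -0.2938  0.    ]
scene spoon 0.43 [206. 164.] depth [ 0.5492 -0.1505  0.101 ] ray [ 0.48   -0.2281 -0.    ]
scene tumbler 0.85 [391. 322.] depth [0.6486 0.3895 0.0517] ray [0.6227 0.3911 0.    ]
scene tumbler 0.21 [191. 
[... 330 characters left out ...]
.084 ]
top salt 0.66 [384. 330.] depth [ 0.36   -0.1046  0.0734] ray [ 0.3536 -0.1216  0.    ]
top salt 0.57 [148. 206.] depth [0.6047 0.3656 0.0889] ray [0.6223 0.3935 0.    ]
top spice 0.88 [380. 178.] depth [ 0.6734 -0.1151  0.0529] ray [ 0.6875 -0.1277  0.    ]
top spice 0.53 [453. 274.] depth [ 0.4711 -0.2733  0.009 ] ray [ 0.4714 -0.2769  0.    ]
top mug 0.61 [305. 218.] depth [0.5936 0.0443 0.0044] ray [0.5943 0.044  0.    ]
top spoon 0.72 [456. 276.] depth [ 0.4678 -0.2783  0.0105] ray [ 0.4682 -0.2825  0.    ]
top tumbler 0.75 [148. 205.] depth [0.6054 0.3645 0.092 ] ray [0.6237 0.3934 0.    ]
top tumbler 0.67 [378. 244.] depth [ 0.5289 -0.0999  0.0797] ray [ 0.5375 -0.1181  0.    ]
```

View pics/top0.png

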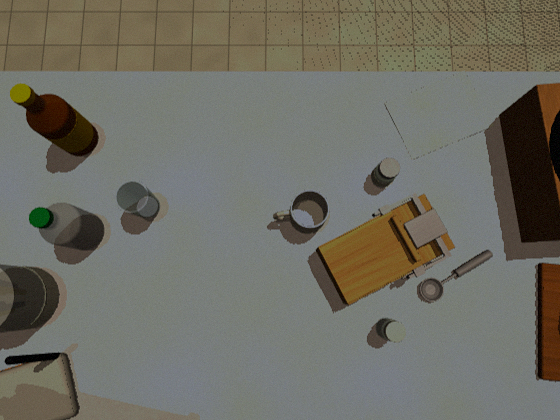

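View pics/scene0.png

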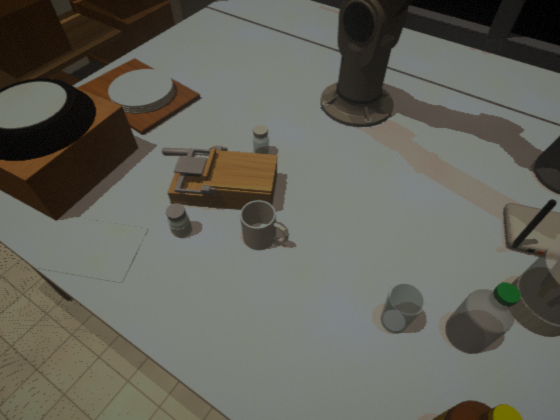

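Run:
```python
from h import *
np.set_printoptions(precision=4,suppress=True)
for c in ["top","scene"]:
    im,d=bot.read_camera(c); m=bot.camera_model(c)
    v,u=np.mgrid[0:420,0:560]; P=(np.stack([u,v,np.ones_like(u)],-1)*d[...,None])@np.linalg.inv(m["intrinsics"]).T
    W=(P-m["t"])@m["R"]
    near=(abs(W[...,0]-.535)<.14)&(abs(W[...,1]+.13)<.17)&(d>0)
    for nm,lo,hi in [("rib",.095,.108),("lid",.076,.0815)]:
        s=W[near&(W[...,2]>lo)&(W[...,2]<hi)][:,:2].astype(np.float32)
        r=cv2.minAreaRect(s); print(c,nm,len(s),r, cv2.boxPoints(r).tolist())
    for nm in ["lid_rib","pad_top"]:
        for r in bot.trace(nm,c)[:1]:
            w=W[r["mask"]&(d>0)]; print(c,nm,r["score"],len(w),np.median(w,0))
```

```text
top rib 320 ((0.5380277037620544, -0.1502692699432373), (0.09925387054681778, 0.01357866171747446), 27.471771240234375) [[0.4908648133277893, -0.1671389937400818], [0.49712878465652466, -0.17918649315834045], [0.5851905941963196, -0.13339954614639282], [0.5789266228675842, -0.12135204672813416]]
top lid 4353 ((0.560382604598999, -0.09953808784484863), (0.23465009033679962, 0.2546570599079132), 20.45870018005371) [[0.40595248341560364, -0.02124975249171257], [0.49496331810951233, -0.2598441541194916], [0.7148127555847168, -0.1778264194726944], [0.6258019208908081, 0.06076797842979431]]
top lid_rib 0.89 5556 [ 0.5024 -0.0845  0.0803]
top pad_top 0.91 1398 [ 0.5605 -0.1941  0.0821]
scene rib 158 ((0.5403800010681152, -0.15060237050056458), (0.0995263159275055, 0.012189339846372604), 25.689802169799805) [[0.49289369583129883, -0.1666823923587799], [0.49817776679992676, -0.17766687273979187], [0.5878663063049316, -0.13452234864234924], [0.5825822353363037, -0.12353786826133728]]
scene lid 1292 ((0.5619385242462158, -0.09633858501911163), (0.24000069499015808, 0.2513863146305084), 20.802331924438477) [[0.4051215648651123, -0.02145673707127571], [0.49440014362335205, -0.2564554810523987], [0.7187554836273193, -0.17122043669223785], [0.6294769048690796, 0.06377831101417542]]
scene lid_rib 0.68 2795 [ 0.5108 -0.0843  0.0817]
scene pad_top 0.57 1584 [0.598  0.0404 0.054 ]
```

The top picture shows the box running diagonally. The lid is at about (365,265), the rib at (405,237) and the steel pad at (426,229). The spice jar (386,170) and the spoon (455,275) lie beside it, and the mug is at (308,212). The scene picture agrees. In both views the rib sits at z≈0.10 and the pad at z≈0.083, with the box's +y at about 116° in the world. I'm moving over now.

```bash
python3 -m pendant '[[0,-0.021,-0.0255,0,0],[0,-0.021,-0.0255,0,0],[0,-0.021,-0.0255,0,0],[0,-0.021,-0.0255,0,0],[0,-0.021,-0.0255,0,0],[0,-0.021,-0.0255,0,0],[0,-0.021,-0.0255,0,0],[0,-0.021,-0.0255,0,0]]' 40
python3 -m pendant '[[0,-0.024,-0.0217,0,0],[0,-0.024,-0.0217,0,0],[0,-0.024,-0.0217,0,0],[0,-0.024,-0.0217,0,0],[0,-0.024,-0.0217,0,0],[0,-0.024,-0.0217,0,0],[0,-0.024,-0.0217,0,0],[0,-0.024,-0.0217,0,0],[0,-0.024,-0.0217,0,0]]'
python3 -m pendant '[[0,-0.0187,-0.027,0,0],[0,-0.0187,-0.027,0,0],[0,-0.0187,-0.027,0,0],[0,-0.0187,-0.027,0,0],[0,-0.0187,-0.027,0,0],[0,-0.0187,-0.027,0,0],[0,-0.0187,-0.027,0,0],[0,-0.0187,-0.027,0,0],[0,-0.0187,-0.027,0,0]]'
```

```text
t: 1.87
eef_pos: [0.2988, 0.3997, 0.4049]
tool_rot: [0.0, 0.148, 0.989, 0.0]
contact_force: [0.5, -0.0, 0.9]
gripper_width: 0.001
grasp_force: 0.0
t: 2.62
eef_pos: [0.4484, 0.1498, 0.4051]
tool_rot: [0.0, 0.148, 0.989, 0.0]
contact_force: [1.0, 0.2, -0.7]
gripper_width: 0.002
grasp_force: 0.0
t: 3.37
eef_pos: [0.538, -0.1318, 0.405]
tool_rot: [0.0, 0.148, 0.989, 0.0]
contact_force: [1.2, 0.4, 0.3]
gripper_width: -0.001
grasp_force: 0.0
```

```bash
python3 -m pendant '[[0,0,0,0,6.7],[0,0,0,0,6.7],[0,0,0,0,6.7],[0,0,0,0,6.7],[0,0,0,0,6.7],[0,0,0,0,6.7],[0,0,0,0,6.7],[0,0,0,0,0]]'
python3 - <<'E'
from h import *
from scipy.spatial.transform import Rotation as Ro
np.set_printoptions(precision=4,suppress=True)
o=bot.get_obs(); q=o["tool_rot"]; R=Ro.from_quat([q[1],q[2],q[3],q[0]]).as_matrix(); print(o["eef_pos"],R.T.tolist())
m=bot.camera_model("wrist"); im,d=bot.read_camera("wrist"); cv2.imwrite("pics/w1.png",im)
v,u=np.mgrid[0:420,0:560]; P=(np.stack([u,v,np.ones_like(u)],-1)*d[...,None])@np.linalg.inv(m["intrinsics"]).T
W=(P-m["t"])@m["R"]
near=(abs(W[...,0]-.535)<.07)&(abs(W[...,1]+.15)<.05)&(d>0)
s=W[near&(W[...,2]>.095)&(W[...,2]<.108)]
r=cv2.minAreaRect(s[:,:2].astype(np.float32)); print("rib",len(s),np.median(s[:,2]),r)
for nm in ["lid_rib","pad_top"]:
    for r in bot.pinpoint(nm,"wrist")[:2]: print(nm,r["score"],r["at"],world("wrist",r["at"],d,m))
for r in bot.trace("pad_top","wrist")[:1]:
    w=W[r["mask"]&(d>0)]; print("trace",len(w),np.median(w,0))
w=W[(d>0)&(W[...,2]>.079)&(W[...,2]<.089)&(abs(W[...,0]-.56)<.05)&(abs(W[...,1]+.197)<.04)]
print("pad",len(w),np.median(w[:,2]),cv2.minAreaRect(w[:,:2].astype(np.float32)))
E
```

```text
t: 4.03
eef_pos: [0.5378, -0.1301, 0.4047]
tool_rot: [0.0, 0.531, 0.847, -0.0]
contact_force: [1.3, 0.1, 1.4]
gripper_width: -0.003
grasp_force: 0.0
[ 0.5378 -0.1301  0.4047] [[-0.43634505096856485, 0.8997794118344071, -8.083420552735737e-05], [0.8997794152438141, 0.4363450510940165, -1.7007640622365873e-05], [1.996848066509565e-05, -8.015415399532519e-05, -0.9999999965882855]]
rib 1970 0.10065600896427054 ((0.5377911329269409, -0.1505655199289322), (0.09943387657403946, 0.01274087093770504), 27.054460525512695)
lid_rib 0.97 [274.7, 220.7] [ 0.5397 -0.1485  0.1011]
pad_top 0.71 [272.8, 268.6] [ 0.529  -0.1211  0.2362]
trace 5946 [ 0.5499 -0.1834  0.0824]
pad 2942 0.08403538034214456 ((0.5549944639205933, -0.1844862699508667), (0.056242503225803375, 0.08833634853363037), 27.010848999023438)
```

View pics/w1.png

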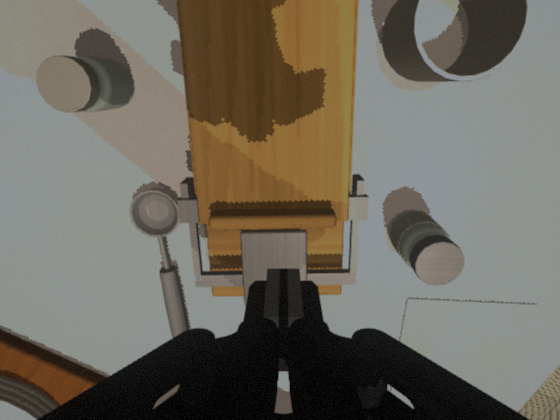

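The wrist picture shows the rib at (272,220), the pad at (275,258), and the ears at (187,208) and (357,208). The closed fingers point at the pad, aligned with the box to within about 1°. Before descending I'll check clearance to the crate.

```bash
python3 -m pendant '[[0,-0.022,-0.0026,0,-1.1],[0,-0.022,-0.0026,0,0],[0,-0.0225,-0.0026,0,0],[0,0,0,0,0]]'
python3 - <<'E'
from h import *
np.set_printoptions(precision=4,suppress=True)
o=bot.get_obs();print(o["eef_pos"])
m=bot.camera_model("top"); im,d=bot.read_camera("scene"); m=bot.camera_model("scene")
v,u=np.mgrid[0:420,0:560]; P=(np.stack([u,v,np.ones_like(u)],-1)*d[...,None])@np.linalg.inv(m["intrinsics"]).T
W=((P-m["t"])@m["R"])[(d>0)]
r=np.hypot(W[:,0]-.56,W[:,1]+.193)
for lo,hi in [(.11,.15),(.15,.2),(.2,.3)]:
    k=(W[:,2]>lo)&(W[:,2]<hi)&(W[:,1]<-.26); i=np.argmin(np.where(k,r,9)); print(lo,W[i],r[i])
E
```

```text
t: 4.57
eef_pos: [0.5609, -0.1973, 0.4052]
tool_rot: [0.001, 0.522, 0.853, -0.001]
contact_force: [-0.1, -0.9, 0.0]
gripper_width: 0.004
grasp_force: 0.0
[ 0.5609 -0.1973  0.4052]
0.11 [ 0.5813 -0.4267  0.1198] 0.23465382222088335
0.15 [ 0.5758 -0.4291  0.1503] 0.2366008552609788
0.2 [ 0.6633 -0.4548  0.2017] 0.2814208669579045
```

```bash
python3 -m pendant '[[0,0.001,0,0.034,0],[0,0.001,0,0.034,0],[0,0.001,0,0.034,0],[0,0,0,0.034,0],[0,0,0,0,0],[0,0,0,0,0]]'
python3 -m pendant '[[0,0,0,0.003,0],[0,0,0,0.003,0],[0,0,0,0.003,0],[0,0,0,0,0]]'
python3 -m pendant '[[0,0,0,0.003,0],[0,0,0,0.003,0],[0,0,0,0,0]]'
```

```text
t: 5.12
eef_pos: [0.5588, -0.1895, 0.2678]
tool_rot: [-0.002, 0.52, 0.854, -0.0]
contact_force: [-0.9, -0.7, 0.6]
gripper_width: -0.0
grasp_force: 0.0
t: 5.45
eef_pos: [0.5597, -0.1904, 0.2605]
tool_rot: [0.001, 0.521, 0.854, 0.0]
contact_force: [0.7, 0.9, -0.5]
gripper_width: 0.0
grasp_force: 0.0
t: 5.7
eef_pos: [0.5598, -0.1905, 0.2539]
tool_rot: [0.001, 0.521, 0.854, 0.0]
contact_force: [1.2, 0.5, 4.0]
gripper_width: -0.002
grasp_force: 1.7
```

```bash
python3 -m pendant '[[0,0,0,0.003,0],[0,0,0,0.003,0],[0,0,0,0.003,0],[0,0,0,0,0],[0,0,0,0,0]]'
python3 -m pendant '[[0,0,0,0.0015,0],[0,0,0,0,0],[0,0,0,0,0]]'
```

```text
t: 6.12
eef_pos: [0.5599, -0.1906, 0.2449]
tool_rot: [0.001, 0.521, 0.854, 0.0]
contact_force: [1.6, 0.2, 6.2]
gripper_width: 0.0
grasp_force: 3.1
t: 6.37
eef_pos: [0.5599, -0.1906, 0.2436]
tool_rot: [0.001, 0.521, 0.854, 0.0]
contact_force: [0.6, 0.2, 6.5]
gripper_width: -0.004
grasp_force: 3.3
```

The pad is about 13 mm down at roughly 6.5 N and not yet on its stop. Now I'll slide toward the rib.

```bash
python3 -m pendant '[[0,0.006,0,0,0],[0,0.006,0,0,0],[0,0.006,0,0,0],[0,0.005,0,0,0],[0,0,0,0,0]]'
python3 -m pendant '[[0,0.004,0,0,0],[0,0.004,0,0,0],[0,0.004,0,0,0],[0,0,0,0,0]]'
```

```text
t: 6.78
eef_pos: [0.5494, -0.1707, 0.244]
tool_rot: [0.002, 0.521, 0.853, -0.0]
contact_force: [1.6, -1.3, 7.2]
gripper_width: -0.0
grasp_force: 3.2
t: 7.12
eef_pos: [0.5451, -0.1626, 0.2455]
tool_rot: [0.005, 0.522, 0.853, -0.001]
contact_force: [2.9, -7.6, 10.9]
gripper_width: -0.0
grasp_force: 5.9
```

Run:
```python
from h import *
o=bot.get_obs();print(o["eef_pos"],o["contact_force"],o["torque"])
im,d=bot.read_camera("wrist"); im2,_=bot.read_camera("scene")
a=im[150:360,120:420]; b=im2[110:230,140:300]
cv2.imwrite("pics/w2.png",np.hstack([cv2.resize(im,(400,300)),cv2.resize(b,(400,300))]))
```

```text
[ 0.54512981 -0.16264938  0.24550076] [ 2.93253733 -7.58852126 10.86717982] [-1.74645843 -0.69117433 -0.05541735]
```

View pics/w2.png

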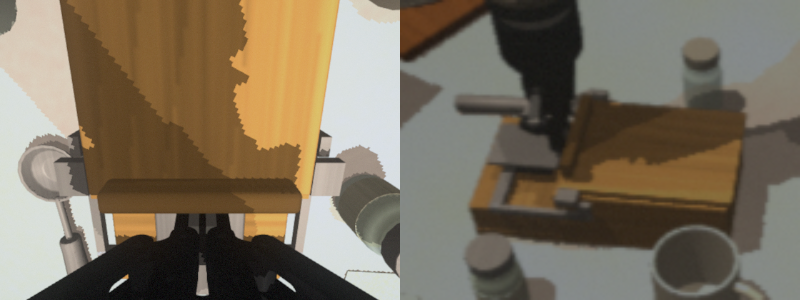

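The fingers are against the rib (about (205,195) in the left half) and the lid is hardly moved. The tip rose about 2 mm as it pushed, so the catch is borderline. I'll back off slightly, press deeper and push again.

```bash
python3 -m pendant '[[0,-0.004,0,0.001,0],[0,-0.004,0,0.001,0],[0,0,0,0,0],[0,0,0,0,0]]'
python3 -m pendant '[[0,0,0,0.0015,0],[0,0,0,0,0],[0,0,0,0,0]]'
```

```text
t: 7.55
eef_pos: [0.547, -0.1653, 0.2447]
tool_rot: [-0.002, 0.521, 0.854, 0.003]
contact_force: [-14.3, 11.9, 48.1]
gripper_width: 0.006
grasp_force: 24.2
t: 7.8
eef_pos: [0.547, -0.1654, 0.2445]
tool_rot: [-0.002, 0.521, 0.854, 0.003]
contact_force: [-18.5, 12.4, 61.3]
gripper_width: 0.001
grasp_force: 30.8
```

Something hard is under the fingertip, at 61 N. I'll relieve it and look.

```bash
python3 -m pendant '[[0,0,0,-0.002,0],[0,0,0,-0.001,0],[0,0,0,0,0]]'
python3 - <<'E'
from h import *
np.set_printoptions(precision=4,suppress=True)
o=bot.get_obs(); print(o["eef_pos"],o["contact_force"])
O=np.array([.538,-.1505]);ey=np.array([-.454,.891]);ex=np.array([.891,.454])
t=o["eef_pos"][:2]-O; print("tip box",t@ex,t@ey-.032)
for c in ["top","scene","wrist"]:
    m=bot.camera_model(c); im,d=bot.read_camera(c)
    v,u=np.mgrid[0:420,0:560]; P=(np.stack([u,v,np.ones_like(u)],-1)*d[...,None])@np.linalg.inv(m["intrinsics"]).T
    W=(P-m["t"])@m["R"]; B=np.stack([(W[...,:2]-O)@ex,(W[...,:2]-O)@ey-.032,W[...,2]],-1)
    k=(d>0)&(abs(B[...,0])<.05)&(B[...,1]>-.06)&(B[...,1]<.06)&(B[...,2]>.097)&(B[...,2]<.1035); s=B[k&(abs(B[...,0])>.025)]
    if len(s): print(c,"rib y pct",np.percentile(s[:,1],[5,50,95]),len(s))
    k=(d>0)&(abs(B[...,0])<.026)&(B[...,1]>-.112)&(B[...,1]<-.075)&(B[...,2]>.05)&(B[...,2]<.09);s=B[k]
    if len(s)>5:
        A=np.c_[s[:,:2]-[0,-.09],np.ones(len(s))]; print(c,"pad z",np.percentile(s[:,2],[5,50,95]),"slopes",np.linalg.lstsq(A,s[:,2],rcond=None)[0],len(s))
    k=(d>0)&(abs(B[...,0])<.05)&(B[...,1]>0)&(B[...,1]<.1)&(B[...,2]>.07)&(B[...,2]<.09);s=B[k]
    if len(s)>5:
        A=np.c_[s[:,:2]-[0,.05],np.ones(len(s))]; print(c,"lid z/slopes",np.linalg.lstsq(A,s[:,2],rcond=None)[0],len(s))
    if c=="scene": cv2.imwrite("pics/s3.png",cv2.resize(im[110:230,150:290],(770,600),interpolation=cv2.INTER_CUBIC))
E
```

```text
t: 8.05
eef_pos: [0.547, -0.1651, 0.245]
tool_rot: [-0.002, 0.521, 0.854, 0.002]
contact_force: [-9.8, 9.0, 34.2]
gripper_width: 0.0
grasp_force: 17.1
[ 0.547  -0.1651  0.245 ] [-9.7632  8.9824 34.2416]
tip box 0.0013748232337701483 -0.049047221497201116
top rib y pct [-0.034  -0.0289 -0.0237] 142
top lid z/slopes [0.0017 0.0018 0.0802] 2481
scene rib y pct [-0.0357 -0.0298 -0.0253] 74
scene pad z [0.0553 0.0717 0.074 ] slopes [-0.1596 -0.0143  0.0707] 221
scene lid z/slopes [0.0005 0.0006 0.0817] 1170
wrist rib y pct [-0.0337 -0.0278 -0.0237] 4496
wrist pad z [0.0708 0.0717 0.0725] slopes [-0.0021 -0.0023  0.0717] 417
wrist lid z/slopes [-0.0001 -0.0009  0.0811] 54646
```

View pics/s3.png

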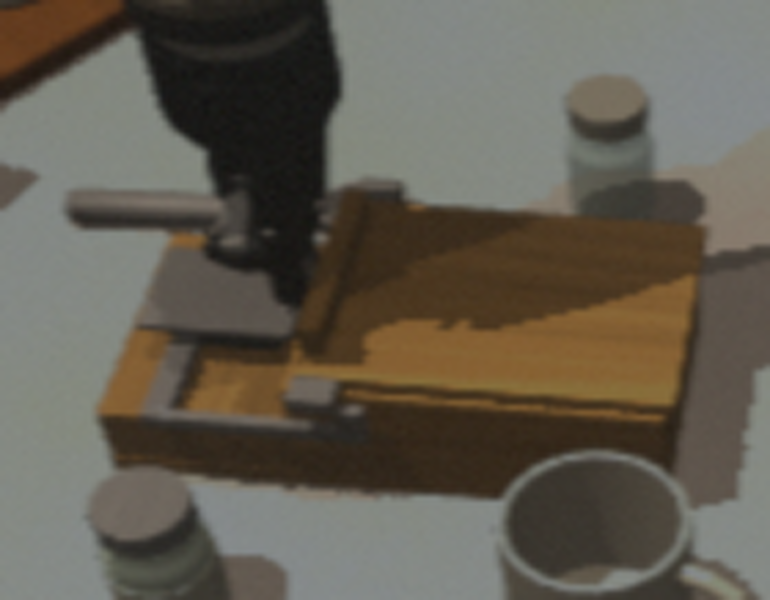

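The lid is at about 4 mm, with the rib's rear face at y≈-34. The pad is down at z≈0.0717, roughly 12 mm, and the tooth at (350,415) sits just ahead of the ear. So the catch is low enough. I'll ease the downward load and push farther.

```bash
python3 -m pendant '[[0,0.002,0,-0.0015,0],[0,0.002,0,-0.001,0],[0,0,0,0,0]]'
python3 -m pendant '[[0,0.004,0,0,0],[0,0.004,0,0,0],[0,0.003,0,0,0],[0,0,0,0,0]]'
```

```text
t: 8.45
eef_pos: [0.546, -0.1636, 0.2462]
tool_rot: [0.002, 0.521, 0.853, 0.0]
contact_force: [1.9, -1.2, 5.5]
gripper_width: 0.001
grasp_force: 2.9
t: 8.78
eef_pos: [0.5408, -0.1537, 0.2457]
tool_rot: [0.002, 0.521, 0.853, 0.0]
contact_force: [3.1, -3.2, 2.7]
gripper_width: 0.001
grasp_force: 1.9
```

It's moving, with the lid at about 13 mm and riding over the catch. I'll carry on.

```bash
python3 -m pendant '[[0,0.006,0,0,0],[0,0.007,0,0,0],[0,0.007,0,0,0],[0,0.007,0,0,0],[0,0.007,0,0,0],[0,0.007,0,0,0],[0,0,0,0,0]]'
python3 -m pendant '[[0,0.007,0,0,0],[0,0.007,0,0,0],[0,0.006,0,0,0],[0,0.005,0,0,0],[0,0.004,0,0,0],[0,0,0,0,0]]'
```

```text
t: 9.37
eef_pos: [0.5204, -0.1149, 0.2445]
tool_rot: [-0.002, 0.52, 0.854, -0.0]
contact_force: [0.6, -0.0, 0.2]
gripper_width: -0.0
grasp_force: 0.0
t: 9.87
eef_pos: [0.5077, -0.0898, 0.245]
tool_rot: [-0.001, 0.521, 0.854, 0.0]
contact_force: [-0.2, -0.7, 0.1]
gripper_width: 0.006
grasp_force: 0.0
```

```bash
python3 -m pendant '[[0,0.003,0,0,0],[0,0.002,0,0,0],[0,0,0,0,0],[0,0,0,0,0]]'
python3 - <<'E'
from h import *
np.set_printoptions(precision=4,suppress=True)
o=bot.get_obs()
O=np.array([.538,-.1505]);ey=np.array([-.454,.891]);ex=np.array([.891,.454])
print("tip",(o["eef_pos"][:2]-O)@ey-.032)
for c in ["top","scene","wrist"]:
    m=bot.camera_model(c); im,d=bot.read_camera(c)
    v,u=np.mgrid[0:420,0:560]; P=(np.stack([u,v,np.ones_like(u)],-1)*d[...,None])@np.linalg.inv(m["intrinsics"]).T
    W=(P-m["t"])@m["R"]; B=np.stack([(W[...,:2]-O)@ex,(W[...,:2]-O)@ey-.032,W[...,2]],-1)
    k=(d>0)&(abs(B[...,0])<.05)&(abs(B[...,0])>.025)&(B[...,1]>-.06)&(B[...,1]<.1)&(B[...,2]>.097)&(B[...,2]<.1035); s=B[k]
    if len(s): print(c,"rib y",np.percentile(s[:,1],[5,50,95]),len(s))
    k=(d>0)&(abs(B[...,0])<.024)&(B[...,1]>-.11)&(B[...,1]<-.05)&(B[...,2]>.05)&(B[...,2]<.095);s=B[k]
    if len(s): print(c,"pad z",np.percentile(s[:,2],[5,50,95]),len(s))
E
```

```text
t: 10.2
eef_pos: [0.5064, -0.0877, 0.2454]
tool_rot: [0.002, 0.522, 0.853, -0.0]
contact_force: [3.3, -5.5, -4.3]
gripper_width: -0.001
grasp_force: 3.1
tip 0.03830311319595581
top rib y [0.051  0.0564 0.0613] 143
scene rib y [0.0491 0.0548 0.0599] 73
scene pad z [0.0654 0.0845 0.0867] 380
wrist rib y [0.0513 0.0574 0.0615] 4493
```

The rib is about 88–89 mm open and against its stop, and the pad is back up at 0.0845. I'll back off, rise and check.

```bash
python3 -m pendant '[[0,-0.006,0,0,0],[0,-0.008,0,0,0],[0,0,0,-0.02,0],[0,0,0,-0.035,0],[0,0,0,-0.035,0],[0,0,0,-0.035,0],[0,0,0,0,0],[0,0,0,0,0]]'
python3 - <<'E'
from h import *
O=np.array([.538,-.1505]);ey=np.array([-.454,.891]);ex=np.array([.891,.454])
for c in ["top","wrist"]:
    m=bot.camera_model(c); im,d=bot.read_camera(c)
    v,u=np.mgrid[0:420,0:560]; P=(np.stack([u,v,np.ones_like(u)],-1)*d[...,None])@np.linalg.inv(m["intrinsics"]).T
    W=(P-m["t"])@m["R"]; B=np.stack([(W[...,:2]-O)@ex,(W[...,:2]-O)@ey-.032,W[...,2]],-1)
    k=(d>0)&(abs(B[...,0])<.05)&(B[...,1]>-.06)&(B[...,1]<.1)&(B[...,2]>.097)&(B[...,2]<.1035); s=B[k]
    if len(s): print(c,"rib y",np.percentile(s[:,1],[5,50,95]),len(s))
    k=(d>0)&(abs(B[...,0])<.024)&(B[...,1]>-.11)&(B[...,1]<-.05)&(B[...,2]>.05)&(B[...,2]<.095);s=B[k]
    if len(s): print(c,"pad z",np.percentile(s[:,2],[5,50,95]),len(s))
    if c=="top": a=im
cv2.imwrite("pics/end.png",np.hstack([cv2.resize(a[130:370,250:530],(400,340)),cv2.resize(im,(400,340))]))
E
```

```text
t: 11.02
eef_pos: [0.5131, -0.0993, 0.3723]
tool_rot: [0.002, 0.521, 0.854, 0.002]
contact_force: [-0.4, 0.4, -0.3]
gripper_width: 0.001
grasp_force: 0.0
top rib y [0.05096297 0.05620296 0.06135085] 297
wrist rib y [0.05064489 0.05638453 0.06124354] 2765
```

View pics/end.png

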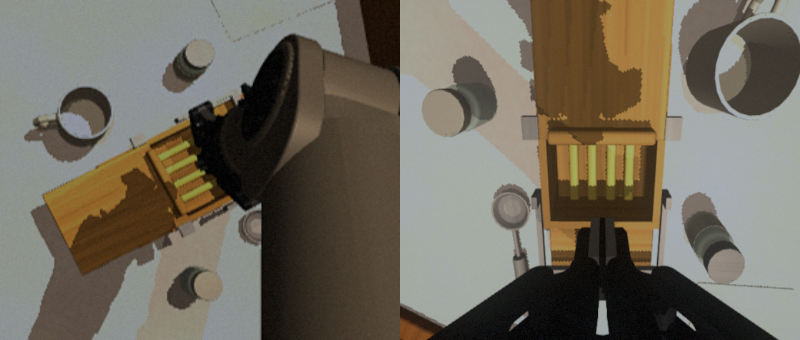

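The lid is fully open, with the rib at (600,137) in the right half and about 88 mm of travel. The catch is up behind it, the jars, mug and spoon are in place, and the gripper is clear.

```bash
python3 -c "
from station import bot
print(bot.hand_in())"
```

```text
the job is handed in; nothing more can be done
None
```

The job is handed in, with no verdict returned: the lid measured about 88 mm open, the catch was back up behind it, and the box and nearby things looked undisturbed; one press briefly reached about 61 N at the wrist (limit 120 N).

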